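# Press home the proud row of shell inlay on a casket lid

## Task

On the lid of the dark wooden box one of the two curved rows of white shell studs still stands proud. With the fingertips, go along that row in one pass, from its largest stud to its smallest, and gently press each fully home in turn, keeping the fingertips low over the lid until the last one is down. Only press: do not pull any stud up, and leave the little jar and weight on the lid and the other things on the bench where they are.

Things in the scene. Friction and masses are not known exactly. Their poses are not given: they have to be found in the camera images.
- casket: Dark wooden box, fixed, 150 (x) by 200 (y) by 70 mm high, at any yaw; origin under its centre. Its lid (z 70) bears two curved rows of 4 white shell studs, large to small, 42 mm apart. The row on its -x side (stud1-4) stands proud, crowns 11 to 14 mm above the lid at the start; the +x row (the same, half a turn round) is home and fixed, crowns 2 mm up. Other white ornament is flat.
- stud1_top (a point): Crown (middle of the slightly domed top) of the largest proud stud, a white shell disc 23 mm across, at x -36, y -62 mm in the box's frame; fully home its crown is 2 mm above the lid.
- stud1 (a joint): How far the largest proud stud is pressed down, in m: 0 to 0.003 at the start, 0.012 fully home at a hard stop (box lid not touched). It moves straight down under about 4 N and stays where it is left; pulled with more than 4 N it comes up (negative values).
- stud2_top (a point): Crown (middle of the slightly domed top) of the second largest proud stud, a white shell disc 19 mm across, at x -53, y -22 mm in the box's frame; fully home its crown is 2 mm above the lid.
- stud2 (a joint): How far the second largest proud stud is pressed down, in m: 0 to 0.003 at the start, 0.012 fully home at a hard stop (box lid not touched). It moves straight down under about 4 N and stays where it is left; pulled with more than 4 N it comes up (negative values).
- stud3_top (a point): Crown (middle of the slightly domed top) of the third largest proud stud, a white shell disc 15 mm across, at x -53, y 20 mm in the box's frame; fully home its crown is 2 mm above the lid.
- stud3 (a joint): How far the third largest proud stud is pressed down, in m: 0 to 0.003 at the start, 0.012 fully home at a hard stop (box lid not touched). It moves straight down under about 4 N and stays where it is left; pulled with more than 4 N it comes up (negative values).
- stud4_top (a point): Crown (middle of the slightly domed top) of the smallest proud stud, a white shell disc 12 mm across, at x -36, y 60 mm in the box's frame; fully home its crown is 2 mm above the lid.
- stud4 (a joint): How far the smallest proud stud is pressed down, in m: 0 to 0.003 at the start, 0.012 fully home at a hard stop (box lid not touched). It moves straight down under about 4 N and stays where it is left; pulled with more than 4 N it comes up (negative values).
- glue_jar: Small loose amber glass jar with a steel cap, 26 mm across, 30 mm high, standing on the lid between the two rows; origin under its centre.
- weight: Small loose brass weight, 24 mm across, 27 mm high, standing on the lid between the two rows; origin under its centre.
- bowl_a: Loose turned dark wooden bowl, 94 mm across, 52 mm high, on the bench to the left; origin under its centre.
- bowl_b: The same kind of bowl, on the bench beyond the box.
- cup: Loose paper cup, 68 mm across, 75 mm high, on the bench to the left; origin under its centre.
- phone: Loose phone lying flat beyond the box, 75 by 155 by 9 mm; origin under its centre.
- brush: Loose wooden-handled flat brush with a grey head, about 200 mm long, lying on the bench to the right, along its x axis.

How it is judged:
By the outcome, as a careful person would: the job done as asked, in the order asked, and still so for the second after the job is handed in, with the robot touching nothing.
It also fails if it takes over 42 s, if anything falls off the work surface, if the arm or the gripper's body presses on something with over 40 N, if the wrist force passes 120 N, or if a joint passes its speed limit or range.

## Robot

A 7-joint arm with a two-finger parallel gripper is mounted at the origin on the work surface. World frame = base frame: x ahead of the robot, y to its left, z up, the work surface at z = 0. Lengths are in m, angles in rad, forces in N, time in s.
With the tool pointing down it reaches from about 0.4 to 0.875 m from the base axis. Payload 19.3 kg.
Tool frame: the origin (TCP) lies between the finger pads, 19 mm behind the fingertips; this is the grasp point; z points along the fingers, y is the line along which they close (so a half turn about z gives the same grasp; the last joint's range is limited). The gripper opens to 85 mm and grips with 20 to 120 N. Pads are 22 mm wide; open, the fingers measure 114 mm over their backs; the gripper's body (76 mm by 85 mm) begins 54 mm behind the grasp point. The pads swing forward as they close: fully open they stand 13 mm farther back than shut.
Start: joints at [-1.283, 0.521, -0.036, 1.599, 0.021, 1.021, -0.113], TCP at [0.219, 0.585, 0.25] pointing down, gripper open.
Joint ranges: [-2.91, 2.91], [-0.3, 2.13], [-1.5, 1.42], [0.17, 2.43], [-1.26, 4.41], [0.16, 1.93], [-2.52, 2.52]. Speed limits (rad/s): [1.89, 1.89, 2.39, 2.39, 3.01, 3.01, 3.01].

## Interface

Orientations are given as a unit quaternion [w, x, y, z].
In Python, from cell import ctrl gives the robot as it stands.
- The arm moves only by the shell command python3 -m handwheel 'ROWS' [FORCE]. ROWS is text: rows parted by semicolons, each of 5 numbers parted by spaces: the gripper command: -1 is shut, 1 is fully open, values between are in proportion, then the shift along the tool's x, y, z in cm, then the turn about the tool's z in rad. In form: gripper dx dy dz twist; .... A call has 1 to 10 rows; each row is the pose to reach, as a shift and turn from the pose commanded when the call began, along the tool's axes at that moment; what a row does not reach only later rows make up. A row lasts 1/10 s, in which the tool goes at most 50 mm and 8.59 degrees, less where a joint would pass 70% of its speed; a pose out of reach is approached as far as the arm can. A call with a gripper value outside its range is refused whole. The fingers move at their own pace and stop on an object; FORCE is the grip in N (left out, the last holds). Time passes only in rows, so rows that repeat a pose let the fingers close. It gives the time, the measured TCP pose, the force, the opening and the grip force at its end, in the units of the state.
- ctrl.state(): the state, without advancing time (a new reading comes with each control period).
- ctrl.snapshot(name): name is "side" or "top" or "wrist"; returns the picture (480x640x3 uint8, red, green, blue); there is no depth.
- ctrl.camera_model(name): a dict with "mtx" (3x3 intrinsics, pixels), "R" (3x3) and "t" (3): a world point X has camera coordinates R X + t. Camera axes: x right, y down, z forward; pixel columns grow to the right and rows downward; lengths in m; the calibration is good to about 2 mm. The wrist camera is an equidistant fisheye: a pixel r from the principal point sees the ray r / f radians off the axis. A picture is of the moment at which its call begins: read the wrist's pose just before it. camera_model takes no time and is no camera call; for the wrist camera it gives the pose at the moment of the call.
- ctrl.hand_in(): hands the job in; it is judged then, once.
Trained networks look in the newest picture that a camera, given by its name, has taken for a name from the list of things; names that differ only in an ending like _2 or _b are one class to them, and where a whole thing is asked for, a point or a joint stands for the part that bears it (a point fixed in the world has none). Each returns a list of dicts, best first, with "p" (0 to 1); they miss things now and then, are a little off and sometimes report something else, mostly with a low value. They report only what shows in the picture. A call takes as long as a camera call.
- ctrl.look_for(camera, name): "point" ([column, row] in pixels, amid what is visible of it).
- ctrl.landmark_of(camera, name): "point" ([column, row] in pixels: a listed point, or the origin of a listed thing).
The state is a dict: "t": time; "joints": joint angles; "qd": joint speeds; "joint_torque": joint torques, N m; "tool_pos": TCP position; "eef_rot": TCP orientation; "contact_force": force on the tool from outside, world axes, zero at the start; "torque": the same for the moment, N m; "finger_gap": finger opening in m; "finger_force": force on a finger pad.
Only numpy, scipy, OpenCV 4.12 (cv2) and the standard library are available. Lean on these libraries where they do the work, as an engineer would, in place of code of your own. Each camera call takes 0.05 s, during which the arm holds its last target. There are 200 camera calls.

## Working session

There is one attempt and no reset: what is moved stays moved. The work goes in short steps, Python scripts to look and compute and a shell command to move; the robot and the scene stay as the last step left them, time stands still between calls to the robot, and variables do not carry over. Pictures are saved under pics/ and viewed, at most 10 in all, crops included, and the job is handed in when it is done.

```bash
mkdir -p pics; python3 - <<'E'
from cell import ctrl
import cv2
s=ctrl.state(); print(s)
for c in ("top","side"):
    im=ctrl.snapshot(c); cv2.imwrite(f"pics/{c}0.png",im[:,:,::-1])
    for n in ["casket","stud1_top","stud2_top","stud3_top","stud4_top","glue_jar","weight"]:
        print(c,n,[(r['point'],round(r['p'],2)) for r in ctrl.landmark_of(c,n)[:3]])
    m=ctrl.camera_model(c); print(m)
E
```

```text
{'t': 0.0, 'joints': array([-1.28320876,  0.52206486, -0.03631931,  1.59997699,  0.02121705,
        1.02108698, -0.11281451]), 'qd': array([ 4.82715684e-04,  9.14058975e-04,  1.62965900e-05, -1.87262989e-03,
        1.03769583e-03,  1.84554816e-03, -6.34074847e-04]), 'joint_torque': array([-5.55326678e-04, -9.27130079e+01,  1.97954558e+00, -3.69920182e+01,
        1.77179935e-02,  8.48570082e-03, -2.05305230e-05]), 'tool_pos': array([0.21881151, 0.58512316, 0.24940523]), 'eef_rot': array([-5.30784584e-05,  1.77952478e-01,  9.84038914e-01, -5.72917159e-04]), 'contact_force': array([-0.65108595,  0.17259347, -0.74368988]), 'torque': array([ 0.01622418, -0.0048015 ,  0.02414136]), 'finger_force': 0.0, 'finger_gap': 0.08552044969690355}
top casket [([357.9, 235.6], 0.64)]
top stud1_top [([399.8, 159.6], 0.63), ([327.3, 246.6], 0.39)]
top stud2_top [([337.1, 231.0], 0.58)]
top stud3_top [([347.5, 215.3], 0.39)]
top stud4_top [([364.3, 203.4], 0.6)]
top glue_jar [([368.5, 230.3], 0.49)]
top weight []
{'mtx': array([[506.48182136,   0.        , 330.38983729],
       [  0.        , 506.4818
[... 273 characters left out ...]
0.01790263, 0.58562596, 1.19200571])}
side casket [([314.8, 289.0], 0.83)]
side stud1_top [([294.5, 233.5], 0.58)]
side stud2_top [([317.7, 239.0], 0.51)]
side stud3_top [([335.2, 243.8], 0.5)]
side stud4_top [([345.1, 254.7], 0.44)]
side glue_jar [([317.8, 266.6], 0.81)]
side weight [([301.0, 257.5], 0.61), ([418.6, 312.7], 0.16)]
{'mtx': array([[567.57629718,   0.        , 312.01580731],
       [  0.        , 567.57629718, 239.72634906],
       [  0.        ,   0.        ,   1.        ]]), 'R': array([[ 0.98571196, -0.16717892, -0.02057022],
       [-0.1169829 , -0.59159692, -0.79770175],
       [ 0.12118964,  0.78871053, -0.60270123]]), 't': array([-0.57964129,  0.13940826,  1.08333827])}
```

View pics/top0.png

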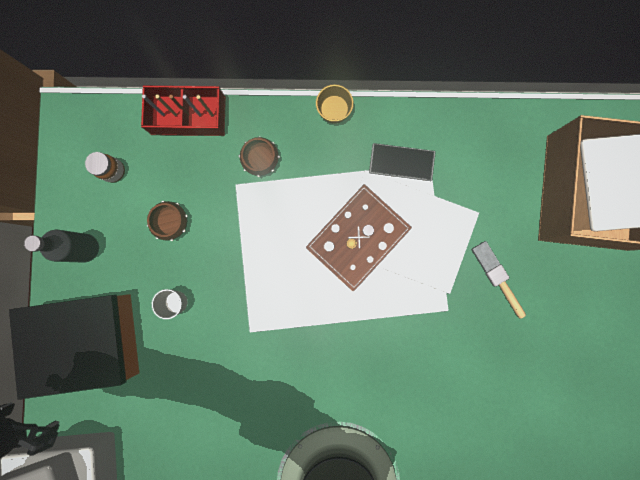

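View pics/side0.png

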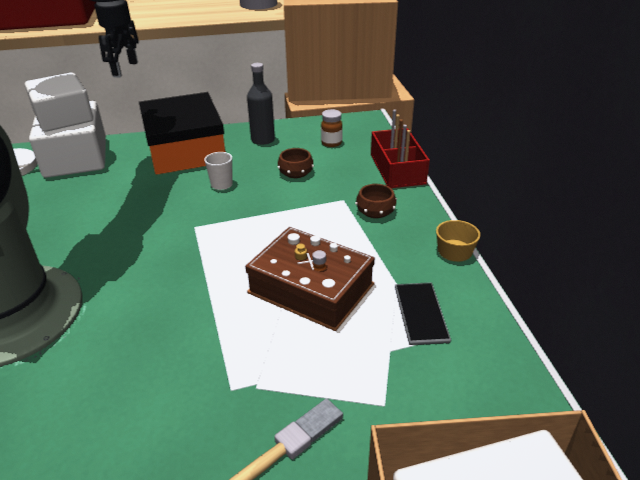

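The top view shows the box near (358,238). The left row, largest (329,246) to smallest (365,207), has visible side walls in the side view at (294,238) to (347,259), so it is the proud row. The jar and weight stand between the rows. Next I'll fit the box pose.

```bash
cat > fit.py <<'E'
import numpy as np,cv2
from scipy.optimize import least_squares
from cell import ctrl
L=np.array([[-36,-62],[-53,-22],[-53,20],[-36,60]])/1e3
def world(p,h):
    c,s=np.cos(p[2]),np.sin(p[2]); R=np.array([[c,-s],[s,c]])
    a=np.vstack([L,-L])@R.T+p[:2]
    return np.c_[a,.07+np.r_[h,[.002]*4]]
def proj(m,X):
    c=X@m['R'].T+m['t']; u=c@m['mtx'].T; return u[:,:2]/u[:,2:]
E
python3 - <<'E'
from fit import *
cams={c:ctrl.camera_model(c) for c in("top","side")}
blobs={}
for c in cams:
    g=cv2.imread(f"pics/{c}0.png").min(2)
    n,_,st,ce=cv2.connectedComponentsWithStats((g>110).astype('uint8'))
    k=(st[:,4]>8)&(st[:,4]<200); blobs[c]=ce[k]
p=np.array([.6,.06,np.radians(-133)]);h=np.full(4,.0125)
# init from top net points
ini={"top":np.array([[329,246],[337,229],[348,215],[365,207],[388,228],[382,248],[370,260],[353,267]]),
"side":np.array([[294,239],[315,241],[334,247],[347,259],[328,283],[305,281],[286,273],[274,262]])}
obs={}
for c in cams:
    o=[]
    for q in ini[c]:
        d=np.linalg.norm(blobs[c]-q,axis=1);i=d.argmin();o.append(blobs[c][i] if d[i]<4.5 else [np.nan]*2)
    obs[c]=np.array(o);print(c,obs[c].round(1).tolist())
def f(v):
    X=world(v[:3],v[3:]);r=np.concatenate([(proj(cams[c],X)-obs[c]).ravel() for c in cams]);r=np.nan_to_num(r)
    return np.r_[r,(v[3:]-.0125)/.001]
r=least_squares(f,np.r_[p,h],loss='soft_l1');v=r.x
print(v[:3],np.degrees(v[2]),v[3:]);print(f(v).round(1));X=world(v[:3],v[3:]);print(X[:4].round(4))
np.save('box.npy',v)
s=ctrl.state();w,x,y,z=s['eef_rot']
from scipy.spatial.transform import Rotation as Ro
R=Ro.from_quat([x,y,z,w]).as_matrix();print(R.round(3));T=X[:4].copy();T[:,2]=.07
print('shift cm to TCP at stud,z=.12', (((T+[0,0,.05])-s['tool_pos'])@R*100).round(2))
for c in cams:
  for n in("glue_jar","weight"):
    pass
E
```

```text
top [[328.3, 245.9], [335.0, 227.9], [347.4, 214.3], [364.6, 206.5], [388.3, 227.6], [382.1, 245.2], [369.6, 258.9], [352.4, 266.7]]
side [[293.3, 237.6], [nan, nan], [nan, nan], [346.9, 257.8], [328.0, 282.7], [304.5, 280.4], [285.6, 272.7], [273.2, 260.9]]
[ 0.57906312 -0.03999666 -2.30218742] -131.90562267502054 [0.01212597 0.01250467 0.01250447 0.01208186]
[ 0.6  0.2  0.3  0.2  0.5  0.2  0.6  0.2  0.5  0.2  0.4  0.4  0.5  0.3
  0.4  0.3  0.  -1.8  0.   0.   0.   0.   0.2 -2.3  0.3 -1.2  0.2 -1.1
  0.1 -1.   0.2 -1.2 -0.4  0.   0.  -0.4]
[[ 0.557   0.0282  0.0821]
 [ 0.5981  0.0141  0.0825]
 [ 0.6293 -0.0139  0.0825]
 [ 0.6478 -0.0533  0.0821]]
[[-0.937  0.35  -0.   ]
 [ 0.35   0.937 -0.   ]
 [ 0.    -0.    -1.   ]]
shift cm to TCP at stud,z=.12 [[-51.18 -40.35  13.  ]
 [-55.53 -40.22  13.  ]
 [-59.44 -41.76  13.  ]
 [-62.54 -44.8   13.  ]]
```

```bash
python3 -m handwheel '-1 -51.2 -40.3 0 0;-1 -51.2 -40.3 0 0;-1 -51.2 -40.3 0 0;-1 -51.2 -40.3 0 0;-1 -51.2 -40.3 0 0;-1 -51.2 -40.3 0 0;-1 -51.2 -40.3 0 0;-1 -51.2 -40.3 0 0;-1 -51.2 -40.3 0 0;-1 -51.2 -40.3 0 0' 20
```

```text
t: 1.8
tool_pos: [0.4794, 0.1563, 0.2503]
eef_rot: [0.0, 0.178, 0.984, 0.0]
contact_force: [0.3, 0.8, 0.2]
finger_gap: 0.0001
finger_force: 0.0
```

```bash
python3 -m handwheel '-1 -11.8 -9.3 0 0;-1 -11.8 -9.3 0 0;-1 -11.8 -9.3 0 0;-1 -11.8 -9.3 0 0;-1 -11.8 -9.3 4 0;-1 -11.8 -9.3 8 0;-1 -11.8 -9.3 11 0;-1 -11.8 -9.3 11 0;-1 -11.8 -9.3 11 0;-1 -11.8 -9.3 11 0' 20
python3 - <<'E'
from fit import *
s=ctrl.state();v=np.load('box.npy');X=world(v[:3],v[3:])
print(s['tool_pos'],s['contact_force'],(X[:4,:2]-s['tool_pos'][:2]))
m=ctrl.camera_model('wrist');im=ctrl.snapshot('wrist')[:,:,::-1].copy()
def fish(X):
    c=X@m['R'].T+m['t'];r=np.linalg.norm(c[:,:2],axis=1);t=np.arctan2(r,c[:,2]);return c[:,:2]/r[:,None]*t[:,None]*m['mtx'][0,0]+m['mtx'][:2,2]
for q in fish(X): cv2.circle(im,tuple(int(a) for a in q),2,(0,0,255),-1)
tip=s['tool_pos']-[0,0,.019]
q=fish(tip[None])[0];cv2.circle(im,tuple(int(a) for a in q),3,(255,0,0),1)
cv2.imwrite('pics/w1.png',im)
E
```

```text
t: 2.8
tool_pos: [0.5574, 0.0298, 0.1418]
eef_rot: [0.001, 0.178, 0.984, 0.0]
contact_force: [-0.2, -0.2, 0.8]
finger_gap: 0.0
finger_force: 0.0
[0.55744233 0.02977894 0.14175255] [-0.19508498 -0.15172693  0.76565687] [[-0.00047787 -0.0015726 ]
 [ 0.04064637 -0.01563664]
 [ 0.0719047  -0.04368868]
 [ 0.09032015 -0.08305708]]
```

View pics/w1.png

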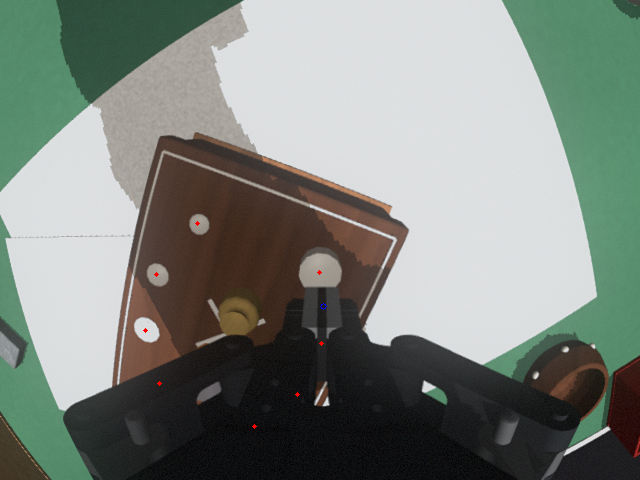

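The wrist view confirms the fit: the predicted dots sit on the studs, with stud1 at (319,272). The jar is at (238,318), close to the finger linkage. I'll turn the finger line along the row for more clearance, so I'm checking joint 7 first.

```bash
python3 -c "
from cell import ctrl;print(ctrl.state()['joints'])"
```

```text
[-0.24741266  0.56185191  0.12174385  1.87925128 -0.10015444  0.70372895
  1.14499237]
```

```bash
python3 -m handwheel '-1 0 0 0 0.14;-1 0 0 0 0.28;-1 0 0 0 0.42;-1 0 0 0 0.56;-1 0 0 0 0.7;-1 0 0 0 0.84;-1 0 0 0 0.98;-1 0 0 0 1.12;-1 0 0 0 1.26;-1 0 0 0 1.4'
python3 -m handwheel '-1 0 0 0 0.14;-1 0 0 0 0.28;-1 0 0 0 0.42;-1 0 0 0 0.54;-1 0 0 0 0.54;-1 0 0 0 0.54;-1 0 0 0 0.54'
cat > rel.py <<'E'
from fit import *
from scipy.spatial.transform import Rotation as Ro
s=ctrl.state();w,x,y,z=s['eef_rot'];R=Ro.from_quat([x,y,z,w]).as_matrix()
X=world(*(lambda v:(v[:3],v[3:]))(np.load('box.npy')))
print(s['t'],'yaw y',np.degrees(np.arctan2(R[1,1],R[0,1])),'cm',((X[:4]-s['tool_pos']+[0,0,.019])@R*100).round(2).tolist(),'F',s['contact_force'].round(1))
E
python3 rel.py
```

```text
t: 3.85
tool_pos: [0.5572, 0.0301, 0.1414]
eef_rot: [0.0, 0.772, 0.636, 0.001]
contact_force: [0.0, -0.6, 0.3]
finger_gap: -0.0002
finger_force: 0.0
t: 4.55
tool_pos: [0.5568, 0.0298, 0.1405]
eef_rot: [-0.0, 0.912, 0.411, 0.0]
contact_force: [-0.0, -0.2, -0.1]
finger_gap: 0.0001
finger_force: 0.0
4.55 yaw y -41.4794643181501 cm [[-0.11, 0.12, 3.93], [1.56, 4.14, 3.9], [1.53, 8.34, 3.9], [-0.2, 12.32, 3.94]] F [-0.  -0.2 -0.1]
```

```bash
python3 -m handwheel '-1 -0.1 0.1 1 0;-1 -0.1 0.1 2 0;-1 -0.1 0.1 2.8 0;-1 -0.1 0.1 3.2 0;-1 -0.1 0.1 3.5 0;-1 -0.1 0.1 3.7 0;-1 -0.1 0.1 3.9 0;-1 -0.1 0.1 4.1 0;-1 -0.1 0.1 4.3 0;-1 -0.1 0.1 4.3 0'; python3 rel.py
```

```text
t: 5.55
tool_pos: [0.5567, 0.0283, 0.0969]
eef_rot: [0.0, 0.912, 0.409, 0.0]
contact_force: [-0.1, -0.6, 1.0]
finger_gap: 0.0
finger_force: 0.5
5.55 yaw y -41.65789344216236 cm [[0.01, 0.03, -0.42], [1.7, 4.03, -0.46], [1.68, 8.23, -0.46], [-0.04, 12.23, -0.41]] F [-0.1 -0.6  1. ]
```

```bash
python3 -m handwheel '-1 0 0 0.1 0;-1 0 0 0.2 0;-1 0 0 0.3 0;-1 0 0 0.3 0;-1 0 0 0.3 0'; python3 -m handwheel '-1 0 0 0.1 0;-1 0 0 0.2 0;-1 0 0 0.2 0;-1 0 0 0.2 0'; python3 -m handwheel '-1 0 0 0.05 0;-1 0 0 0.1 0;-1 0 0 0.1 0;-1 0 0 0.1 0'
```

```text
t: 6.05
tool_pos: [0.5566, 0.0283, 0.094]
eef_rot: [0.0, 0.912, 0.409, -0.0]
contact_force: [0.2, -0.5, 2.0]
finger_gap: -0.0001
finger_force: 0.8
t: 6.45
tool_pos: [0.5566, 0.0283, 0.0919]
eef_rot: [0.0, 0.912, 0.409, -0.0]
contact_force: [0.9, 0.2, 1.5]
finger_gap: 0.0
finger_force: 0.8
t: 6.85
tool_pos: [0.5567, 0.0283, 0.091]
eef_rot: [0.0, 0.912, 0.409, 0.0]
contact_force: [0.7, -0.6, 2.4]
finger_gap: -0.0001
finger_force: 1.3
```

```bash
for i in 1; do python3 -m handwheel '-1 0 0 0.05 0;-1 0 0 0.05 0;-1 0 0 0.05 0'; done; python3 -m handwheel '-1 0 0 0.05 0;-1 0 0 0.05 0;-1 0 0 0.05 0'
```

```text
t: 7.15
tool_pos: [0.5567, 0.0283, 0.0905]
eef_rot: [0.0, 0.912, 0.409, 0.0]
contact_force: [0.6, 0.5, 3.2]
finger_gap: 0.0002
finger_force: 1.9
t: 7.45
tool_pos: [0.5567, 0.0283, 0.0903]
eef_rot: [-0.0, 0.912, 0.409, 0.0]
contact_force: [-2.0, -0.8, 10.9]
finger_gap: -0.0001
finger_force: 5.3
```

```bash
python3 - <<'E'
from fit import *
im=ctrl.snapshot('side')[:,:,::-1];cv2.imwrite('pics/s2.png',cv2.resize(im[200:330,220:400],None,fx=4,fy=4,interpolation=2))
E
```

```text
(no output)
```

View pics/s2.png

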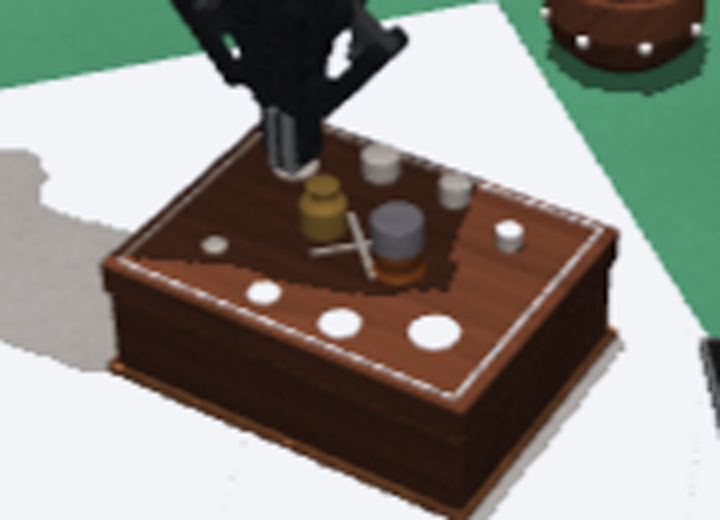

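The crop shows the fingertips on stud1, with its rim flush on the lid. The jar at (323,207) and the weight are clear, and studs 2–4 are still proud. The force jumped to 11 N, so stud1 is against its stop at TCP z 0.090. On to stud2.

```bash
python3 -m handwheel '-1 0 0 -0.6 0;-1 0 0 -1.3 0;-1 0 0 -1.8 0;-1 0.6 1.5 -1.8 0;-1 1.2 3 -1.8 0;-1 1.7 4 -1.8 0;-1 1.7 4 -1.8 0;-1 1.7 4 -1.7 0;-1 1.7 4 -1.5 0;-1 1.7 4 -1.3 0'; python3 rel.py;python3 -m handwheel '-1 0 0 0.2 0;-1 0 0 0.4 0;-1 0 0 0.6 0;-1 0 0 0.8 0;-1 0 0 1 0;-1 0 0 1.1 0;-1 0 0 1.2 0;-1 0 0 1.25 0;-1 0 0 1.3 0;-1 0 0 1.3 0'
```

```text
t: 8.5
tool_pos: [0.5974, 0.0147, 0.1028]
eef_rot: [-0.0, 0.912, 0.41, -0.0]
contact_force: [-0.3, 0.2, 0.2]
finger_gap: 0.0003
finger_force: 0.0
8.5 yaw y -41.643981544549426 cm [[-1.67, -3.92, 0.17], [0.01, 0.09, 0.13], [-0.01, 4.29, 0.13], [-1.73, 8.28, 0.17]] F [-0.3  0.2  0.2]
t: 9.5
tool_pos: [0.5979, 0.0144, 0.0903]
eef_rot: [-0.0, 0.912, 0.409, 0.0]
contact_force: [-3.2, 1.7, 9.2]
finger_gap: 0.0001
finger_force: 4.7
```

```bash
python3 -m handwheel '-1 0 0 -0.6 0;-1 0 0 -1.3 0;-1 0 0 -1.8 0;-1 0 1.5 -1.8 0;-1 0 3 -1.8 0;-1 0 4.2 -1.8 0;-1 0 4.2 -1.8 0;-1 0 4.2 -1.7 0;-1 0 4.2 -1.5 0;-1 0 4.2 -1.3 0'; python3 rel.py;python3 -m handwheel '-1 0 0 0.2 0;-1 0 0 0.4 0;-1 0 0 0.6 0;-1 0 0 0.8 0;-1 0 0 1 0;-1 0 0 1.1 0;-1 0 0 1.2 0;-1 0 0 1.25 0;-1 0 0 1.3 0;-1 0 0 1.3 0'
```

```text
t: 10.5
tool_pos: [0.6289, -0.013, 0.1028]
eef_rot: [-0.0, 0.912, 0.41, -0.0]
contact_force: [-0.3, 0.2, -0.2]
finger_gap: 0.0002
finger_force: 0.0
10.5 yaw y -41.6266842681583 cm [[-1.7, -8.11, 0.17], [-0.02, -4.1, 0.13], [-0.04, 0.1, 0.13], [-1.76, 4.09, 0.17]] F [-0.3  0.2 -0.2]
t: 11.5
tool_pos: [0.6293, -0.0135, 0.0903]
eef_rot: [-0.0, 0.912, 0.409, 0.0]
contact_force: [-2.5, 3.0, 7.8]
finger_gap: -0.0001
finger_force: 4.0
```

```bash
python3 -m handwheel '-1 0 0 -0.6 0;-1 0 0 -1.3 0;-1 0 0 -1.8 0;-1 -0.6 1.5 -1.8 0;-1 -1.2 3 -1.8 0;-1 -1.7 4 -1.8 0;-1 -1.7 4 -1.8 0;-1 -1.7 4 -1.7 0;-1 -1.7 4 -1.5 0;-1 -1.7 4 -1.3 0'; python3 rel.py;python3 -m handwheel '-1 0 0 0.2 0;-1 0 0 0.4 0;-1 0 0 0.6 0;-1 0 0 0.8 0;-1 0 0 1 0;-1 0 0 1.1 0;-1 0 0 1.2 0;-1 0 0 1.25 0;-1 0 0 1.31 0;-1 0 0 1.31 0'
```

```text
t: 12.5
tool_pos: [0.6476, -0.0521, 0.1027]
eef_rot: [-0.0, 0.912, 0.41, -0.0]
contact_force: [-0.3, -0.0, -0.8]
finger_gap: 0.0001
finger_force: 0.0
12.5 yaw y -41.613440009604815 cm [[-0.02, -12.11, 0.16], [1.66, -8.11, 0.12], [1.64, -3.91, 0.12], [-0.08, 0.09, 0.16]] F [-0.3 -0.  -0.8]
t: 13.5
tool_pos: [0.6479, -0.0527, 0.0902]
eef_rot: [-0.0, 0.912, 0.409, 0.0]
contact_force: [-2.2, 3.2, 8.0]
finger_gap: -0.0001
finger_force: 4.1
```

```bash
python3 -m handwheel '-1 0 0 -1 0;-1 0 0 -3 0;-1 0 0 -6 0;-1 0 0 -10 0;-1 0 0 -14 0;-1 0 0 -18 0;-1 0 0 -18 0;-1 0 0 -18 0'; python3 - <<'E'
from fit import *
im=ctrl.snapshot('side')[:,:,::-1];cv2.imwrite('pics/s3.png',cv2.resize(im[200:330,220:400],None,fx=4,fy=4,interpolation=2))
E
```

```text
t: 14.3
tool_pos: [0.6479, -0.0531, 0.271]
eef_rot: [0.0, 0.912, 0.409, 0.001]
contact_force: [-0.4, -0.4, -0.0]
finger_gap: -0.0001
finger_force: 0.0
```

View pics/s3.png

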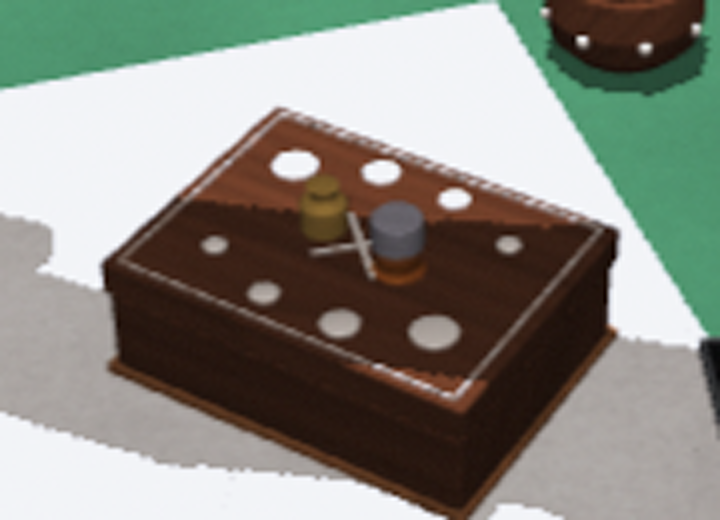

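All four studs, from (295,165) to (509,244), now sit flush like the other row. The jar and weight have not moved.

```bash
python3 -c "
from cell import ctrl;print(ctrl.hand_in())"
```

```text
the job is handed in; nothing more can be done
None
```

I pressed all four proud studs fully home, largest to smallest, in one low pass (about 8–11 N at each stop), left the jar and weight unmoved, and handed the job in at about 14 s.

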